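Clamp the cell end plate by its star wheel through the slot

ROBOT

A 7-joint arm with a two-finger parallel gripper is mounted at the origin on a cart in front of the work surface, level with it; the furniture and walls round the work are solid. World frame = base frame: x ahead of the robot, y to its left, z up, the work surface at z = 0. Lengths are in m, angles in rad, forces in N, time in s.
With the tool pointing down it reaches from about 0.4 to 0.85 m from the base axis. Payload 6.9 kg.
Tool frame: the origin (TCP) lies midway between the tips of the shut fingers; the grasp point (between the pads) lies behind it (ctrl.pinch_z is the z of the grasp point in the tool frame, in m); z points along the fingers, y is the direction in which the jaws open and shut (so a half turn about z gives the same grasp; the last joint's range is limited). The gripper opens to 85 mm and grips with 20 to 120 N. Pads are 22 mm wide; open, the fingers measure 114 mm over their backs; the gripper's body (76 mm by 85 mm) begins 54 mm behind the grasp point. The pads swing forward as they close: fully open they stand 13 mm farther back than shut.
Start: joints at [0.105, 0.507, -0.238, 1.5, 0.126, 1.149, -0.155], TCP at [0.625, -0, 0.231] pointing down, gripper open.
Joint ranges: [-3.08, 3.08], [-0.24, 2.05], [-1.43, 1.35], [0, 2.5], [-1.52, 4.66], [0.17, 1.96], [-2.89, 2.89]. Speed limits (rad/s): [2.39, 2.39, 3.14, 3.14, 3.14, 3.14, 3.14].

INTERFACE

Orientations are given as a unit quaternion [w, x, y, z].
In Python, from station import ctrl, get_state, vision, ticket, models gives the robot as it stands. Calls block until the motion is done:
- ctrl.movep(position, orientation): joint-space move of the TCP to a pose.
- ctrl.movel(position, frame=None, max_speed=0.15): straight line of the TCP; frame=None keeps the orientation; max_speed is the mean speed in m/s.
- ctrl.set_joints(angles): joint-space move.
- ctrl.ungrasp() and ctrl.close_gripper(force=None): open the fingers fully, or close them until they stop; force is the grip in N (None keeps the last).
- ctrl.pause(seconds).
- ctrl.ik(position, orientation): joint angles nearest the present ones, or None.
- get_state(): the state.
- vision.grab_frame(name): name is "scene" or "side" or "wrist"; returns (picture, depth): 400x640x3 uint8, blue, green, red; 400x640 float32, m along the optical axis (not along the pixel's ray), 0 where there is no reading.
- vision.camera_info(name): a dict with "mtx" (3x3 intrinsics, pixels), "dist_coeffs" ([k1, k2, p1, p2, k3] as OpenCV has them; the pictures are not rectified), "R" (3x3) and "t" (3): a world point X has camera coordinates R X + t; the wrist camera has in their place "hand_eye" (4x4, takes a point from camera to tool coordinates, whose origin is the TCP and whose axes are the flange's). Camera axes: x right, y down, z forward; pixel columns grow to the right and rows downward; lengths in m; the calibration is good to about 2 mm. A picture is of the moment at which its call begins: read the wrist's pose just before it. camera_info takes no time and is no camera call.
A pose or a line that the arm cannot do raises ctrl.Unreachable and nothing moves.
- ticket.close_job(): hands the job in, once; it reports no verdict.
Trained networks look in the newest picture that a camera, given by its name, has taken for a name from the list of things; names that differ only in an ending like _2 or _b are one class to them, and where a whole thing is asked for, a point or a joint stands for the part that bears it (a point fixed in the world has none). Each returns a list of dicts, best first, with "p" (0 to 1); they miss things now and then, are a little off and sometimes report something else, mostly with a low value. They report only what shows in the picture. A call takes as long as a camera call. They do not tell look-alikes from the thing itself.
- models.recognise(camera, target): "point" ([column, row] in pixels, amid what is visible of it).
- models.masks_of(camera, target): "mask" (400x640 bool, what is visible of it) and "point" ([column, row] in pixels, amid what is visible of it).
The state is a dict: "time": time; "qpos": joint angles; "qd": joint speeds; "tau": joint torques, N m; "tcp_pos": TCP position; "eef_rot": TCP orientation; "contact_force": force on the tool from outside, world axes, zero at the start; "wrist_torque": the same for the moment, N m; "width": finger opening in m.
Only numpy, scipy, OpenCV 4.12 (cv2) and the standard library are available. Lean on these libraries where they do the work, as an engineer would, in place of code of your own. Each camera call takes 0.05 s, during which the arm holds its last target.

TASK

Take the orange adjusting tool from its grey stand, put its blade through the slot in the clamp's cover and work the toothed star wheel round, tooth by tooth in the direction of the red arrow, until the steel end plate is held firmly between the moving jaw and the fixed jaw. Feel for it: stop pushing as soon as the wheel goes stiff, do not force the wheel or overtighten the plate, and touch the clamp and plate with nothing but the tool. Then put the tool back upright in its stand, fully down on its collar, and leave the other things on the bench where they are.

Things in the scene. Friction and masses are not known exactly. Their poses are not given: they have to be found in the camera images.
- press: the plate clamp, fixed to the bench: dark steel base 120 x 290 x 8 mm, origin at its underside, z up, no part over z = 79 mm. From its own -y end to its +y end: fixed jaw, aluminium bed for the plate (top at z = 34 mm), moving jaw (top at z = 58 mm), blue gear housing 80 x 36 mm centred at x = 0, y = +100 mm, with a flat aluminium cover 86 x 40 x 5 mm
- fixed_jaw (a point): point in the middle of the fixed jaw's face, which looks to the clamp's +y; the jaw's top is at z = 52 mm
- slot (a point): centre of the slot in the cover, level with the cover's top (z = 78 mm over the bench); axes as the clamp's. The slot goes straight down through the 5 mm cover, 26 mm long along x, 13 mm wide along y. A blade pushed against the end of the slot also feels stiff, but that is the cover, not the wheel
- wheel_centre (a point): centre of the steel star wheel, 38 mm below the slot's centre, axis along the clamp's y. 14 teeth, 10 mm wide, 3 mm thick, with rounded crests 30 mm from the axis (the top one 8 mm below the cover's top), 13 mm apart, gaps 9 mm deep. How the teeth stand is not known. One stroke along the slot moves it about one tooth (0.45 rad; jaw moves 2.7 mm). It stays where it is left
- arrow (a point): tip of the red arrowhead on the cover beyond the slot; it points to the clamp's +x, the way to push teeth to tighten. A tooth takes 2 to 3 N (up to 4 N while the plate is slid along); once the plate is pinched the push rises by 1 to 3 N per mm. 6 to 9 N is firm, over 12 N overtightens. Let go, the tightened wheel springs back a little and still holds
- moving_jaw: the moving jaw: dark steel bar 90 x 14 x 22 mm on a brass screw; origin in its clamping face, 40 mm over the bench; the face looks to the clamp's -y and the jaw moves to -y as the wheel is tightened
- end_plate: the steel cell end plate, 92 x 92 x 11 mm, lying loose on the bed; origin at the centre of its underside. At the start it is 1 to 3 mm from the fixed jaw and 1.5 to 9 mm from the moving jaw
- adjuster: the adjusting tool (120 g), upright in its stand: origin at the centre of the underside of its black collar (40 mm across, z = 0 to 5 mm); orange handle above, 16 mm (tool x) by 14 mm (tool y), up to z = 63 mm; steel blade below to z = -50 mm, 3 mm thick (tool x), 8 mm wide (tool y). The blade pushes teeth with its flat side, along tool x; a grip on the two faces across tool x holds best
- blade_tip (a point): the lower end of the tool's blade, 50 mm below the collar's underside
- stand: the tool's stand: grey block 58 x 58 x 62 mm, fixed to the bench, origin at the centre of its underside
- stand_hole0 (a point): centre of the mouth of the hole in the stand's top (z = 62 mm), 16 x 16 mm, 55 mm deep; the collar rests on the top round it
- tape_roll: roll of black tape, 93 mm across, lying on the bench: leave alone
- marker_1: blue and white marker pen, 132 mm long, lying on the bench: leave alone
- tweezers: steel tweezers, 130 mm long, lying on the bench: leave alone
- syringe: small syringe, 94 mm long, lying on the bench: leave alone
Not all that is in view belongs to the job. Of the things that look like the end_plate, the larger one is meant. Of the things that look like the stand, take the one that is farthest from the robot's base at the start.

How it is judged:
On the way, in this order (a step that is already met when the one before it is completed fails the run):
1. the tool's blade is through the slot, among the wheel's teeth (horizontal distance between blade_tip and slot below 0.016 m and z of blade_tip in the frame of slot below -0.009 m), for 0.1 s.
2. the end plate is clamped between the jaws (more than 5 N) (contact force between moving_jaw and end_plate above 5 N), for 0.3 s.
At the end, for the whole second after the job is handed in: The end plate is pinched between the moving jaw (more than 5 N) and the fixed jaw (touching it within 0.7 mm), flat on the bed within 3 mm and at rest; the tool stands at rest in the hole of its stand, its collar within 3 mm of the stand's top and 9 mm of the hole's centre, upright within 0.08 rad (contact force between moving_jaw and end_plate above 5 N and y of end_plate in the frame of press below -0.0533 m and z of end_plate in the frame of press below 0.037 m and z of adjuster in the frame of stand_hole0 below 0.003 m and horizontal distance between adjuster and stand_hole0 below 0.009 m and angle between adjuster's own z axis and vertical below 0.08 rad and linear speed of adjuster below 0.02 m/s and linear speed of end_plate below 0.01 m/s).
It fails at once if the plate is overtightened (jaw force over 45 N) (contact force between moving_jaw and end_plate above 45 N).
It fails at once if the tool is forced against the wheel or the cover (over 35 N) (contact force between adjuster and press above 35 N).
It fails at once if the robot itself pushes on the clamp or the plate (contact force between any of the fingers, the arm and press above 1 N or contact force between any of the fingers, the arm and end_plate above 1 N).
It fails at once if another thing on the bench is moved by more than 15 mm (distance of any of tape_roll, marker_1, tweezers, syringe from where it was at the start of the episode above 0.015 m).
It also fails if it takes over 69 s, if anything falls off the work surface, if the arm or the gripper's body presses on something with over 40 N, if the wrist force passes 120 N, or if a joint passes its speed limit or range.

## Working session

There is one attempt and no reset: what is moved stays moved. The work goes in short steps, each a Python script; the robot and the scene stay as the last script left them, time stands still between calls to the robot, and variables do not carry over. Pictures are saved under pics/ and viewed, and the job is handed in when it is done.

```bash
ls; mkdir -p pics
cat > h.py <<'E'
import numpy as np, cv2
from station import ctrl, get_state, vision, ticket, models
from scipy.spatial.transform import Rotation as Rn
def grab(n,fn=None):
    s=get_state(); im,d=vision.grab_frame(n)
    if fn: cv2.imwrite('pics/'+fn,im)
    return im,d,s
def q2R(q): return Rn.from_quat([q[1],q[2],q[3],q[0]]).as_matrix()
def cam(n,s=None):
    c=vision.camera_info(n); K=np.array(c['mtx']);D=np.array(c['dist_coeffs'],float)
    if 'R' in c: R=np.array(c['R']);t=np.array(c['t']).ravel()
    else:
        H=np.array(c['hand_eye']);Rt=q2R(s['eef_rot']);p=np.array(s['tcp_pos'])
        Rc=Rt@H[:3,:3];pc=Rt@H[:3,3]+p
        R=Rc.T;t=-R@pc
    return K,D,R,t
def proj(C,X):
    K,D,R,t=C
    return cv2.projectPoints(np.atleast_2d(np.array(X,float)),cv2.Rodrigues(R)[0],t,K,D)[0].reshape(-1,2)
def ray(C,uv):
    K,D,R,t=C
    n=cv2.undistortPoints(np.array(uv,float).reshape(-1,1,2),K,D).reshape(-1,2)
    d=np.c_[n,np.ones(len(n))]@R
    return -R.T@t,d   # d per unit depth
def atz(C,uv,z):
    o,d=ray(C,uv); return o+d*((z-o[2])/d[:,2])[:,None]
def atd(C,uv,dep):
    o,d=ray(C,uv); return o+d*np.atleast_1d(dep)[:,None]
E
python3 - <<'E'
from h import *
for n in ('scene','side','wrist'):
    im,d,s=grab(n,n+'0.png')
    C=cam(n,s); print(n,-C[2].T@C[3],C[2][2],C[0][0,0])
    if n=='wrist':continue
    for t in ('press','slot','arrow','adjuster','stand','end_plate','moving_jaw','fixed_jaw','stand_hole0'):
        for r in models.recognise(n,t)[:3]:
            u=np.array(r['point']); dd=d[int(u[1]),int(u[0])]
            print(n,t,round(r['p'],2),u.round(),atd(C,u,dd).round(3) if dd>0 else None)
print(get_state()['time'],ctrl.pinch_z,get_state())
E
```

```text
pics
scene [-0.08119839 -0.51314311  1.01201327] [ 0.5310303   0.31314526 -0.78736705] 450.51828691051276
scene press 0.85 [238. 187.] [[0.487 0.076 0.056]]
scene slot 0.59 [233. 188.] [[0.507 0.121 0.005]]
scene arrow 0.77 [238. 188.] [[0.483 0.074 0.057]]
scene adjuster 0.63 [358. 241.] [[ 0.493 -0.294  0.08 ]]
scene stand 0.6 [354. 253.] [[ 0.472 -0.297  0.055]]
scene stand 0.58 [310. 233.] [[ 0.462 -0.174  0.06 ]]
scene end_plate 0.56 [261. 193.] [[0.513 0.02  0.041]]
scene end_plate 0.56 [211. 227.] [[0.363 0.081 0.01 ]]
scene moving_jaw 0.65 [240. 176.] [[0.527 0.104 0.045]]
scene fixed_jaw 0.69 [238. 185.] [[0.489 0.079 0.062]]
scene stand_hole0 0.88 [357. 253.] [[ 0.473 -0.303  0.062]]
scene stand_hole0 0.75 [308. 233.] [[ 0.459 -0.169  0.06 ]]
scene stand_hole0 0.58 [237. 190.] [[0.48  0.076 0.053]]
side [ 0.59548519 -0.78593954  0.60852857] [-0.02621355  0.79624891 -0.60440096] 367.56650071248225
side press 0.72 [313. 178.] [[0.531 0.055 0.043]]
side slot 0.85 [313. 179.] [[0.534 0.053 0.041]]
side arrow 0.96 [309. 174.] [[0.52  0.073 0.045]]
side adjuster 0.69 [290. 259.] 
[... 702 characters left out ...]
time': 1.05, 'qpos': array([ 0.10549535,  0.50748657, -0.23758972,  1.50020751,  0.12567347,
        1.14886094, -0.15479625]), 'qd': array([ 0.00058706, -0.00051891, -0.00065494,  0.00041155, -0.00023331,
       -0.00037626,  0.00098825]), 'tau': array([-7.84413423e-04, -6.20377207e+01, -2.18486443e+00, -2.49961263e+01,
        1.39430069e-02,  2.19749447e-03,  7.42168140e-07]), 'tcp_pos': array([ 6.24997983e-01, -1.74610805e-05,  2.31280357e-01]), 'eef_rot': array([-7.64463148e-06,  7.07118917e-01,  7.07094644e-01,  1.53434353e-05]), 'contact_force': array([-0.00227965,  0.56662342, -0.03153775]), 'wrist_torque': array([ 0.03639662,  0.00860425, -0.0078694 ]), 'width': 0.08565499921088818}
```

View pics/scene0.png

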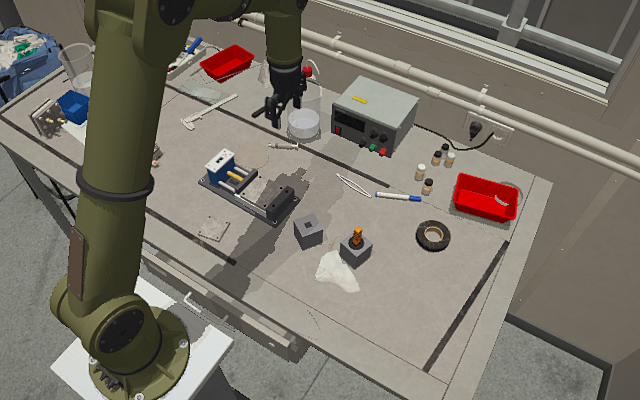

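View pics/side0.png

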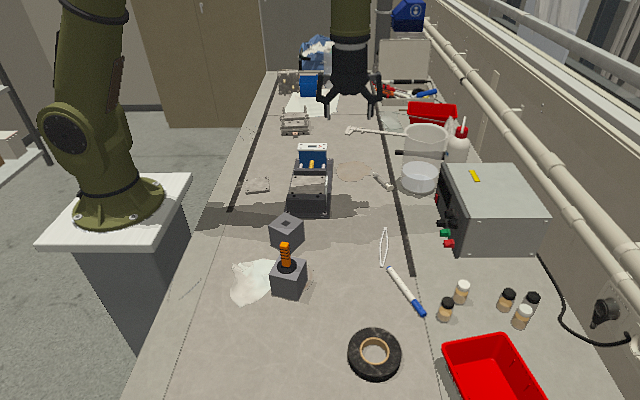

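View pics/wrist0.png

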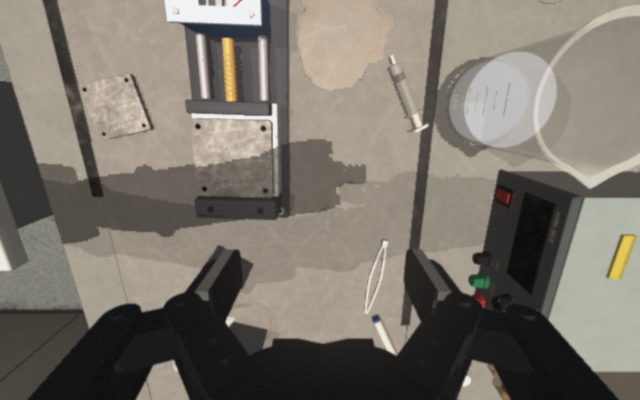

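The wrist view shows the clamp with its +y end at the image top (world +y), the end plate at about (233,158) and the smaller look-alike plate at about (115,106). The tool could be taken only for the orange handle at scene (358,240). It stands in the stand at scene (355,252). The empty look-alike stand is at (309,232), nearer the base. I'll now take close views of the slot and the tool.

Run:
```python
from h import *
q=[0,.7071068,.7071068,0]
for nm,p in (('slot',[0.5,0.16,0.24]),('tool',[0.50,-0.30,0.26])):
    ctrl.movep(p,q); ctrl.pause(0.3)
    im,d,s=grab('wrist','w_'+nm+'.png'); C=cam('wrist',s)
    np.savez('w_'+nm+'.npz',im=im,d=d,K=C[0],D=C[1],R=C[2],t=C[3])
    print(s['time'],s['tcp_pos'],s['eef_rot'],s['contact_force'])
    for t in (('slot','arrow','press','moving_jaw','end_plate') if nm=='slot' else ('adjuster','stand','stand_hole0')):
        for r in models.recognise('wrist',t)[:2]:
            u=np.array(r['point']); dd=d[int(u[1]),int(u[0])]
            print(t,round(r['p'],2),u.round(1),atd(C,u,dd).round(4))
print(get_state()['time'])
```

```text
2.175 [0.50068036 0.15898566 0.2396687 ] [-4.87080593e-05  7.07818438e-01  7.06394374e-01 -2.11259018e-04] [ 0.382626   -0.46537615  0.0009346 ]
slot 0.85 [339.5 190.3] [[0.5224 0.1393 0.0455]]
arrow 0.89 [335.6 191.5] [[0.5193 0.1266 0.0081]]
press 0.64 [337.4 187.7] [[0.5198 0.1419 0.043 ]]
moving_jaw 0.88 [338.8 232.8] [[0.5219 0.0848 0.0531]]
moving_jaw 0.27 [337.4 189. ] [[0.5198 0.1403 0.0432]]
end_plate 0.93 [231.2 220.1] [[0.3704 0.0845 0.0088]]
end_plate 0.87 [336.4 270.8] [[0.5199 0.0244 0.0457]]
4.4583 [ 0.50031008 -0.29934892  0.26002643] [-3.55168797e-05  7.06713074e-01  7.07500265e-01  6.96719414e-05] [-0.32378897 -0.2649526  -0.14460439]
adjuster 0.62 [321.2 162. ] [[ 0.4995 -0.2795  0.0866]]
stand 0.75 [303.4  44.9] [[ 0.4772 -0.1468  0.0119]]
stand 0.65 [326.4 152. ] [[ 0.5056 -0.2713  0.0659]]
stand_hole0 0.76 [327.1 149. ] [[ 0.5065 -0.2684  0.061 ]]
stand_hole0 0.74 [302.7  43.7] [[ 0.477  -0.1473  0.0215]]
4.6583
```

```bash
python3 -c "
import cv2
for n in('slot','tool'):
    a=cv2.imread(f'pics/w_{n}.png'); cv2.imwrite(f'pics/w_{n}_z.png',cv2.resize(a[0:300,120:520],(800,600),interpolation=cv2.INTER_CUBIC))
"
```

```text
(no output)
```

View pics/w_slot_z.png

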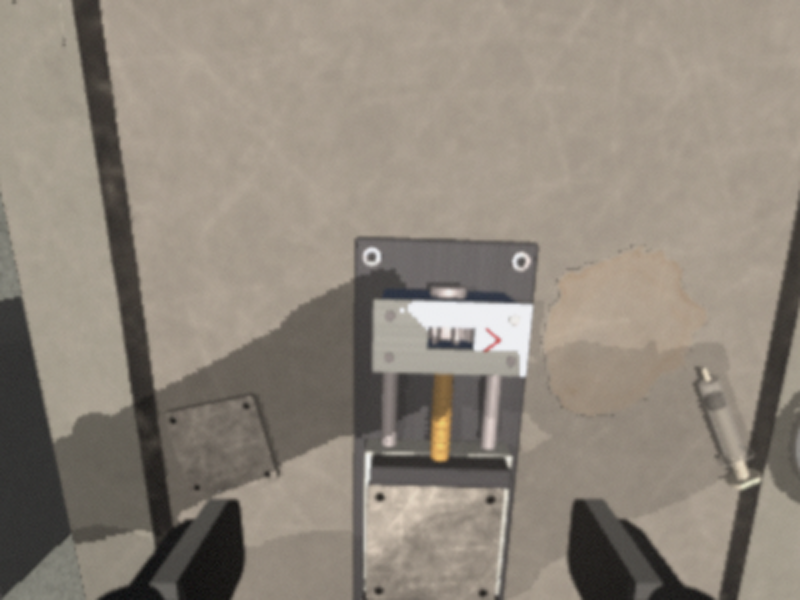

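View pics/w_tool_z.png

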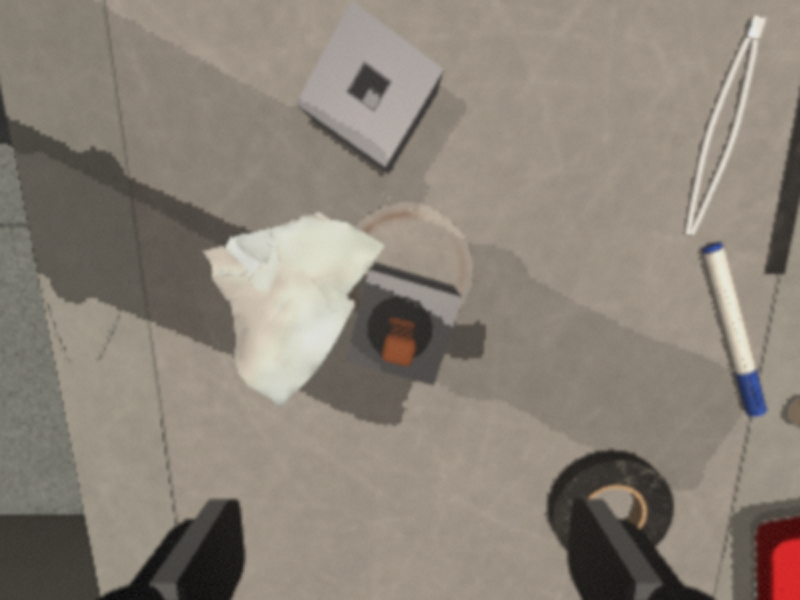

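The slot view shows the cover at zoomed (374..533, 300..376) with the slot at about (452,337) and the arrow pointing right, which is +x. The tool view shows the handle at zoomed (400,340) in the lower stand, with a cloth beside it at about (290,310). Next I need the handle's yaw, and which of its faces are across x.

Run:
```python
from h import *
q=[0,.7071068,.7071068,0]
ctrl.movep([0.505,-0.40,0.17],q); ctrl.pause(0.3)
im,d,s=grab('wrist','w_tool2.png'); C=cam('wrist',s)
np.savez('w_tool2.npz',im=im,d=d,K=C[0],D=C[1],R=C[2],t=C[3])
print(s['time'],s['tcp_pos'])
u=proj(C,[[.505,-.295,.125]])[0]; print(u)
x,y=int(u[0])-80,max(0,int(u[1])-40)
cv2.imwrite('pics/w_tool2_z.png',cv2.resize(im[y:y+120,x:x+160],(800,600),interpolation=cv2.INTER_CUBIC));print(x,y)
im,d,s=grab('side'); cv2.imwrite('pics/s_z.png',cv2.resize(im[230:305,240:340],(800,600),interpolation=cv2.INTER_CUBIC))
```

```text
5.5583 [ 0.50579259 -0.3992438   0.17126689]
[320.08458626  63.42011973]
240 23
```

View pics/w_tool2_z.png

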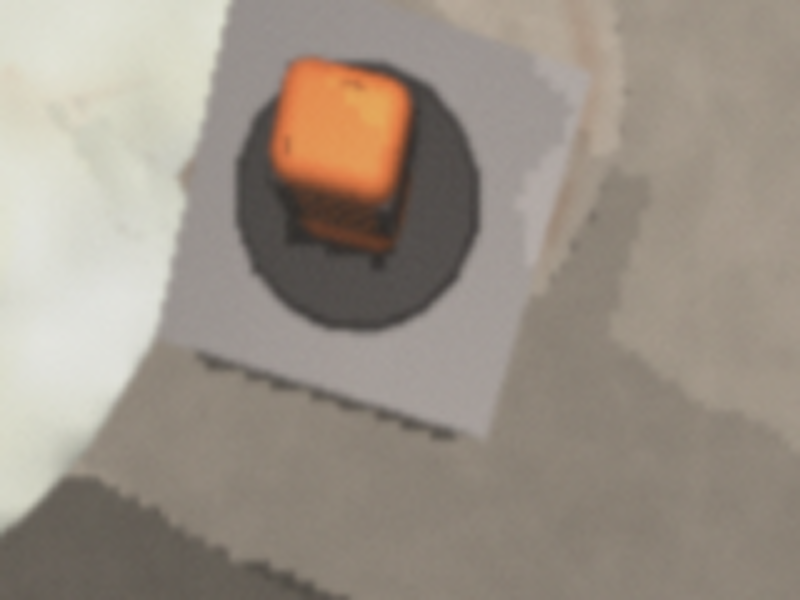

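View pics/s_z.png

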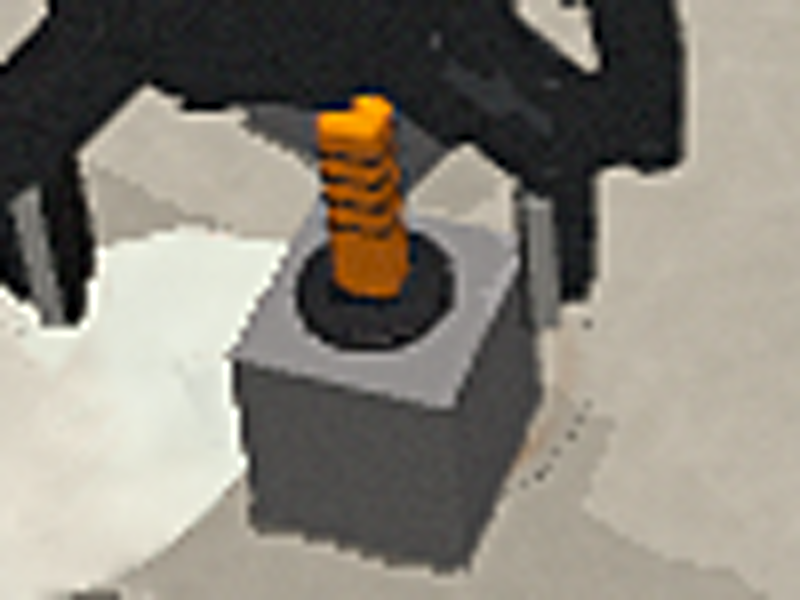

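```bash
cat > an.py <<'E'
from h import *
f=np.load('w_tool2.npz'); C=(f['K'],f['D'],f['R'],f['t']); im=f['im']
hsv=cv2.cvtColor(im,cv2.COLOR_BGR2HSV)
o=lambda u:np.array(u,float)/5+[240,23]-0.4
# top face = bright orange
m=((hsv[...,0]<16)&(hsv[...,1]>130)&(hsv[...,2]>190)).astype(np.uint8)
n,l,st,ce=cv2.connectedComponentsWithStats(m); k=1+np.argmax(st[1:,4]); print(st[k],ce[k])
ys,xs=np.where(l==k)
X=atz(C,np.c_[xs,ys],.125)[:,:2]
r=cv2.minAreaRect((X*1000).astype(np.float32)); print('handle top',r)
print('collar',atz(C,o([[237,190],[480,195],[360,60],[360,328]]),.067).round(4))
e=atz(C,o([[165,345],[485,438],[590,72]]),.062);print(e.round(4))
print(np.degrees(np.arctan2(*(e[1]-e[0])[[1,0]])),np.linalg.norm(e[1]-e[0]),np.linalg.norm(e[2]-e[1]))
# depth-based top
g=np.load('w_slot.npz'); C=(g['K'],g['D'],g['R'],g['t'])
o2=lambda u:np.array(u,float)/2+[120,0]-0.25
P=atz(C,o2([[374,300],[533,306],[526,376],[373,372],[429,327],[475,327],[474,349],[429,348]]),.078);print(P.round(4))
print('cover c',P[:4].mean(0),'slot',P[4:].mean(0))
E
python3 an.py; python3 -c "
import cv2
a=cv2.imread('pics/w_slot.png'); cv2.imwrite('pics/slot_zz.png',cv2.resize(a[135:210,295:395],(800,600),interpolation=cv2.INTER_CUBIC))
"
```

```text
[ 566  224   74  117 3796] [593.82824025 270.59378293]
handle top ((723.824462890625, -454.12945556640625), (45.98576354980469, 99.9140625), 11.161778450012207)
collar [[ 0.4783 -0.2852  0.067 ]
 [ 0.517  -0.2859  0.067 ]
 [ 0.4981 -0.2669  0.067 ]
 [ 0.4977 -0.3056  0.067 ]]
[[ 0.4648 -0.308   0.062 ]
 [ 0.5186 -0.3229  0.062 ]
 [ 0.5344 -0.2674  0.062 ]]
-15.415915659889405 0.055820722545859104 0.05762798347522491
[[0.4844 0.1944 0.078 ]
 [0.5702 0.1909 0.078 ]
 [0.5689 0.1516 0.078 ]
 [0.483  0.1542 0.078 ]
 [0.5141 0.1796 0.078 ]
 [0.5393 0.1795 0.078 ]
 [0.5391 0.1672 0.078 ]
 [0.5143 0.1679 0.078 ]]
cover c [0.52661653 0.17276052 0.078     ] slot [0.52670169 0.17353702 0.078     ]
```

View pics/slot_zz.png

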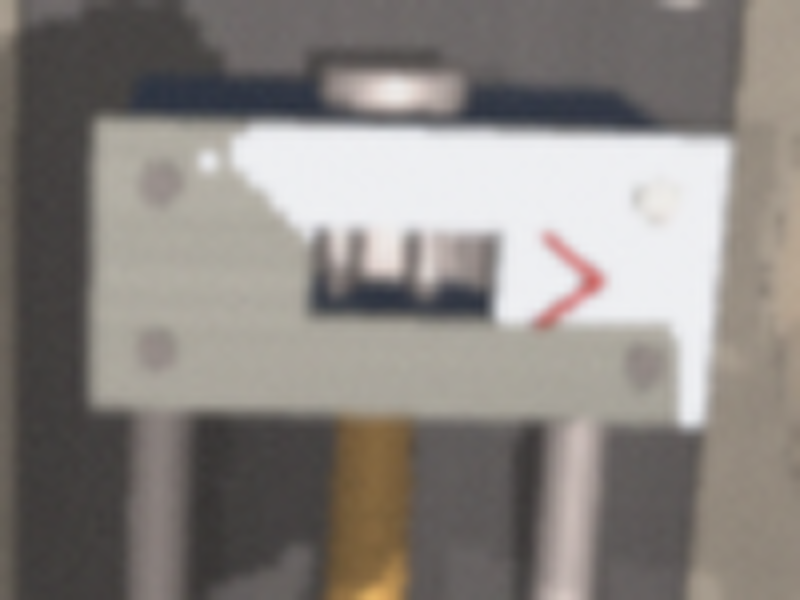

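The slot crop shows the tooth crests at crop columns of about 340 and 425, with gaps between them. Next, the handle's yaw and size, the tooth positions, and the gap from jaw to plate.

```bash
cat > an2.py <<'E'
from h import *
f=np.load('w_tool2.npz'); C=(f['K'],f['D'],f['R'],f['t']); im=f['im']
sub=im[25:75,285:335]; hsv=cv2.cvtColor(sub,cv2.COLOR_BGR2HSV)
m=((hsv[...,0]<22)&(hsv[...,1]>120)&(hsv[...,2]>170)).astype(np.uint8)
n,l,st,ce=cv2.connectedComponentsWithStats(m); k=1+np.argmax(st[1:,4])
ys,xs=np.where(l==k); print(st[k])
X=atz(C,np.c_[xs+285,ys+25],.125)[:,:2]
print('top',cv2.minAreaRect((X*1000).astype(np.float32)),X.mean(0))
d=f['d']; 
for u in ([311,46],[350,80],[260,75],[250,50],[230,60]):print(u,atd(C,[u],d[u[1],u[0]]).round(3))
g=np.load('w_slot.npz'); C=(g['K'],g['D'],g['R'],g['t'])
o3=lambda u:np.array(u,float)/8+[295,135]-0.4
print('crests',atz(C,o3([[340,285],[425,285]]),.070).round(4))
S=atz(C,o3([[312,228],[498,232],[497,318],[310,315]]),.078);print('slot',S.round(4),S.mean(0))
A=atz(C,o3([[605,280]]),.078);print('arrow',A)
K=atz(C,o3([[95,118],[730,136],[708,428],[90,408]]),.078);print('cover',K.round(4),K.mean(0))
print('press yaw',[np.degrees(np.arctan2(*(b-a)[[1,0]])) for a,b in ((K[0],K[1]),(K[3],K[2]),(S[0],S[1]),(S[3],S[2]))])
E
python3 an2.py
```

```text
[ 10  10  26  27 552]
top ((497.4898986816406, -286.50054931640625), (12.659966468811035, 14.554899215698242), 76.09822845458984) [ 0.49748417 -0.28647115]
[311, 46] [[ 0.5   -0.285  0.125]]
[350, 80] [[ 0.535 -0.294 -0.001]]
[260, 75] [[ 0.443 -0.289  0.002]]
[250, 50] [[ 0.436 -0.267  0.007]]
[230, 60] [[ 0.415 -0.276  0.007]]
crests [[0.5178 0.1701 0.07  ]
 [0.5298 0.17   0.07  ]]
slot [[0.5134 0.1797 0.078 ]
 [0.5388 0.1791 0.078 ]
 [0.5391 0.1671 0.078 ]
 [0.5133 0.1676 0.078 ]] [0.52616392 0.17339157 0.078     ]
arrow [[0.55378041 0.17240026 0.078     ]]
cover [[0.4841 0.1948 0.078 ]
 [0.5697 0.1921 0.078 ]
 [0.5693 0.1512 0.078 ]
 [0.4826 0.1544 0.078 ]] [0.52640993 0.17311943 0.078     ]
press yaw [np.float64(-1.7914310363514496), np.float64(-2.0948845833465137), np.float64(-1.418513583116823), np.float64(-1.1134240497605887)]
```

```bash
cat >> h.py <<'E'
def yawq(deg):
    r=(Rn.from_euler('z',deg,degrees=True)*Rn.from_quat([.70710678,.70710678,0,0])).as_quat()
    return [r[3],r[0],r[1],r[2]]
E
python3 - <<'E'
from h import *
p=[.4977,-.2863]
ctrl.movep(p+[.18],yawq(-14)); ctrl.movel(p+[.077],max_speed=.1); 
s=get_state();print(s['time'],s['tcp_pos'],s['contact_force'])
ctrl.close_gripper(80); ctrl.pause(.2)
s=get_state();print(s['time'],s['tcp_pos'],s['width'],s['contact_force'],s['wrist_torque'])
p=list(s['tcp_pos'][:2]); ctrl.movel(p+[.16],max_speed=.12); ctrl.pause(.2)
s=get_state();print(s['time'],s['tcp_pos'],s['width'],s['contact_force'],s['wrist_torque'])
im,d,s=grab('wrist','held.png')
im2,d,s=grab('side'); cv2.imwrite('pics/held_s.png',cv2.resize(im2[180:300,220:380],(800,600),interpolation=cv2.INTER_CUBIC))
E
```

```text
7.375 [ 0.49806994 -0.28656974  0.0775506 ] [ 0.37153354 -0.5887596  -0.29038152]
8.2167 [ 0.4978553  -0.2863377   0.07724783] 0.014927053987350572 [-0.61449018 -0.09105249  4.71614134] [ 0.05135816  0.1355701  -0.01327539]
9.2583 [ 0.49747433 -0.28610487  0.15911692] 0.015134187619462594 [ 0.63805144  0.56097705 -1.24110397] [ 0.03558192 -0.03176197 -0.00763629]
```

View pics/held.png

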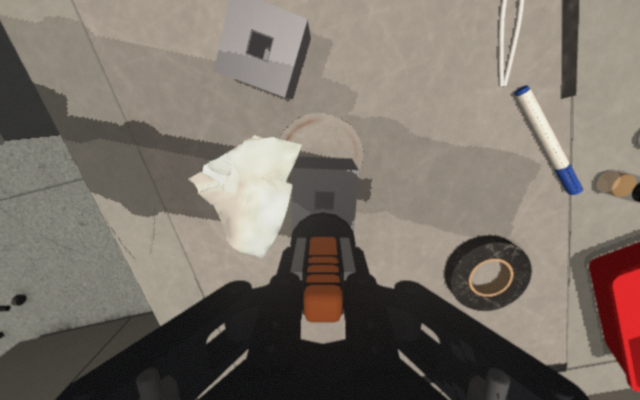

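View pics/held_s.png

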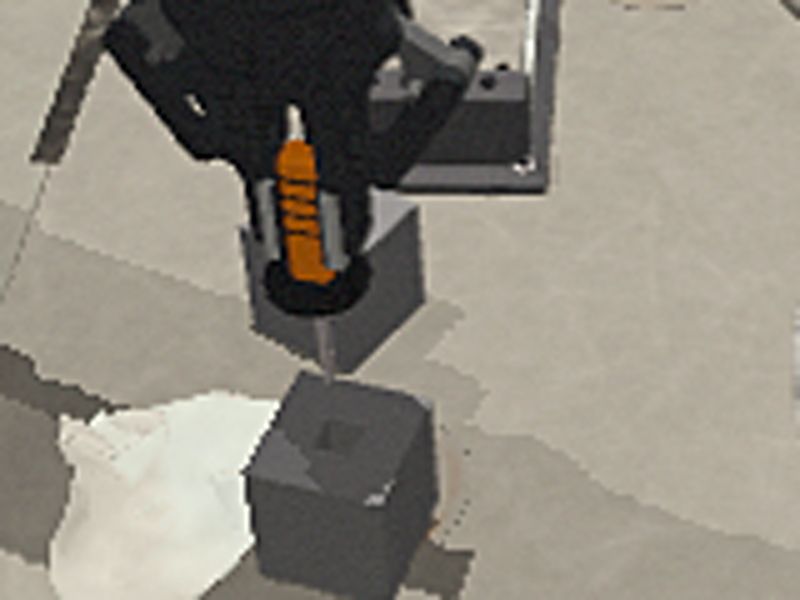

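The held view shows the collar hiding the blade from the wrist camera. The side crop shows the blade edge-on and thin, at about (325,345), so its flat faces x as needed. I'll move above the slot and check with the fixed cameras.

Run:
```python
from h import *
p=[.5238,.1733]
s=get_state(); ctrl.movel([s['tcp_pos'][0],s['tcp_pos'][1],.2],max_speed=.15)
ctrl.movep(p+[.20],yawq(-1.6)); ctrl.movel(p+[.158],max_speed=.1); ctrl.pause(.3)
s=get_state();print(s['time'],s['tcp_pos'],s['width'],s['contact_force'],s['wrist_torque'])
for n in('side','scene','wrist'):
    im,d,s=grab(n,'hov_'+n+'.png'); C=cam(n,s)
    t=s['tcp_pos']; u=proj(C,[[t[0],t[1],t[2]-.0652],[.5263,.1733,.078],[t[0],t[1],.092+0]]) ; print(n,u.round(1))
    if n!='wrist':
        x,y=int(u[1][0])-40,int(u[1][1])-35
        cv2.imwrite(f'pics/hovz_{n}.png',cv2.resize(im[y:y+60,x:x+80],(800,600),interpolation=cv2.INTER_CUBIC)); print(x,y)
```

```text
12.325 [0.52407134 0.17338617 0.15852294] 0.015088411047016607 [ 0.02672272  0.35842839 -0.99241813] [-0.0465091   0.08141945 -0.03040464]
side [[311.3 140.7]
 [312.3 145.4]
 [311.3 141.1]]
272 110
scene [[217.7 155.9]
 [219.1 159.1]
 [217.8 156.2]]
179 124
wrist [[321.7 212.4]
 [324.6 206. ]
 [321.7 211.9]]
```

View pics/hovz_side.png

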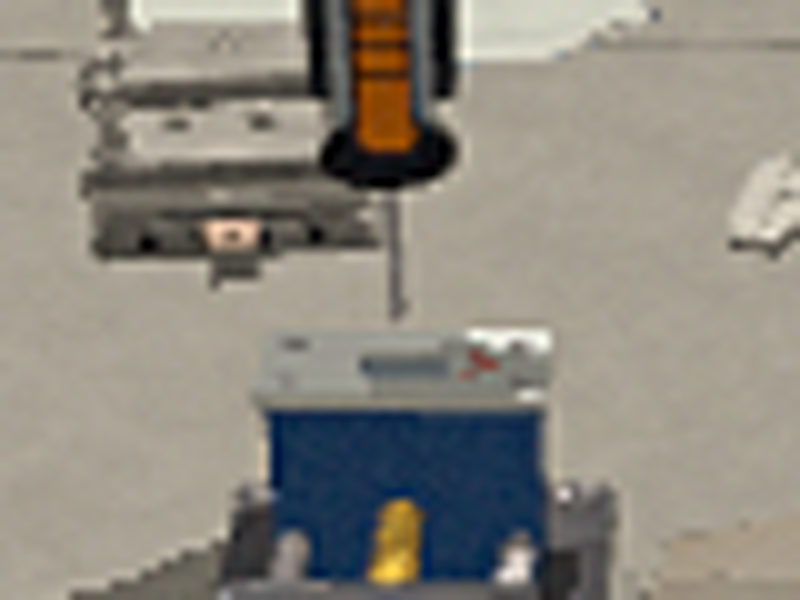

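View pics/hovz_scene.png

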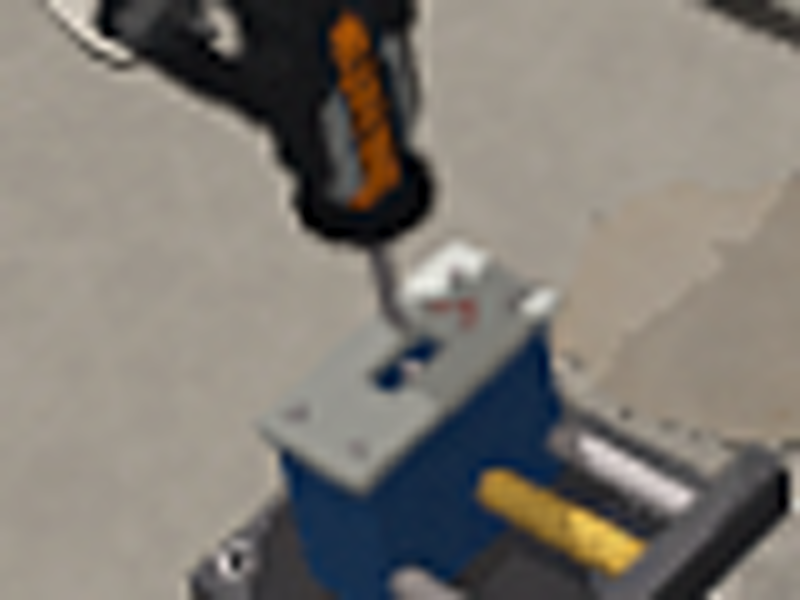

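View pics/hov_wrist.png

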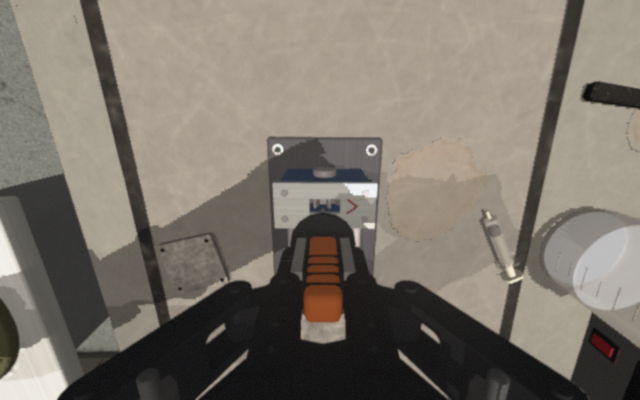

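Run:
```python
from h import *
s=get_state();t=s['tcp_pos']
for n in('side','scene'):
    im=cv2.imread(f'pics/hov_{n}.png'); C=cam(n)
    a=np.array([[t[0],t[1],t[2]-.0652]]); u=proj(C,a)[0]
    print(n,[(proj(C,a+.01*np.eye(3)[i])[0]-u).round(2) for i in range(3)])
    x,y=int(u[0])-14,int(u[1])-15
    z=cv2.resize(im[y:y+30,x:x+40],(800,600),interpolation=cv2.INTER_NEAREST); print(x,y)
    cv2.imwrite(f'pics/hovzz_{n}.png',z)
im=cv2.imread('pics/hov_wrist.png');cv2.imwrite('pics/hovzz_w.png',cv2.resize(im[170:230,285:365],(800,600),interpolation=cv2.INTER_CUBIC))
```

```text
side [array([ 3.41, -0.03]), array([ 0.17, -1.62]), array([-0.15, -3.05])]
297 125
scene [array([ 2.26, -2.17]), array([-2.72, -1.36]), array([-0.55, -2.47])]
203 140
```

View pics/hovzz_side.png

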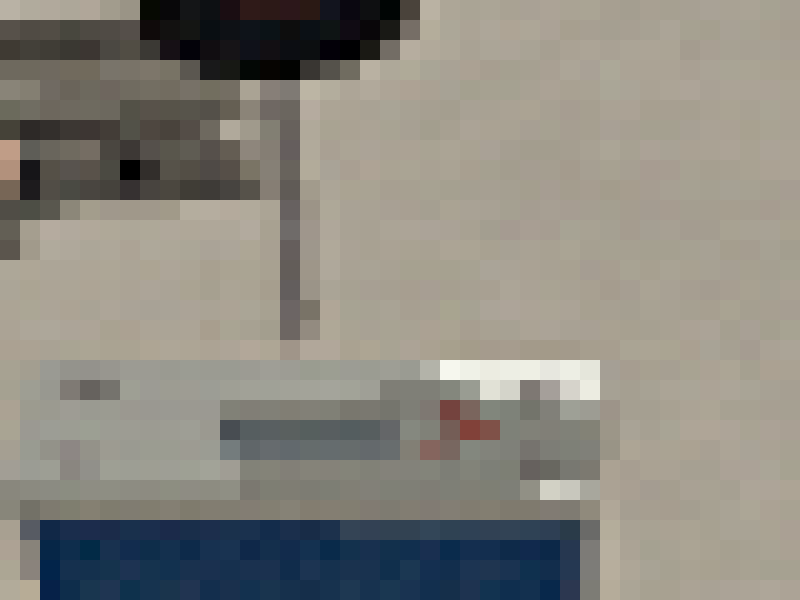

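View pics/hovzz_scene.png

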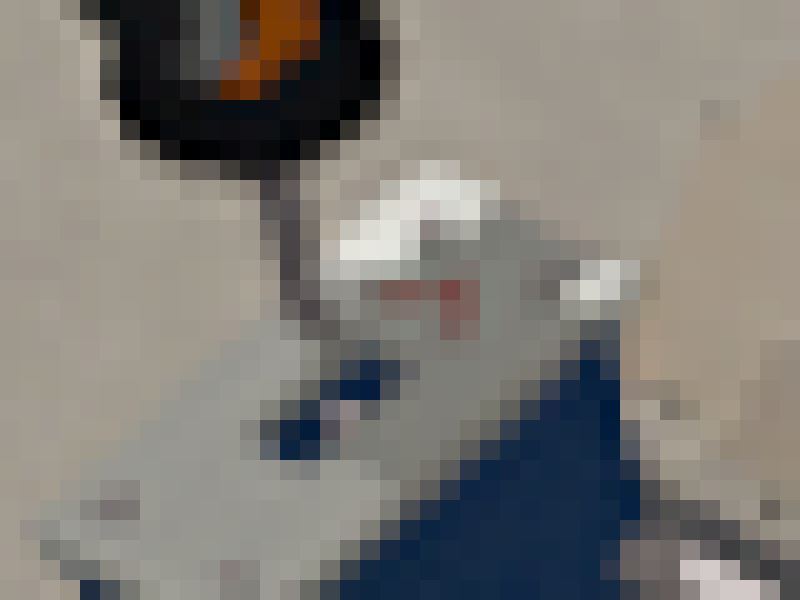

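View pics/hovzz_w.png

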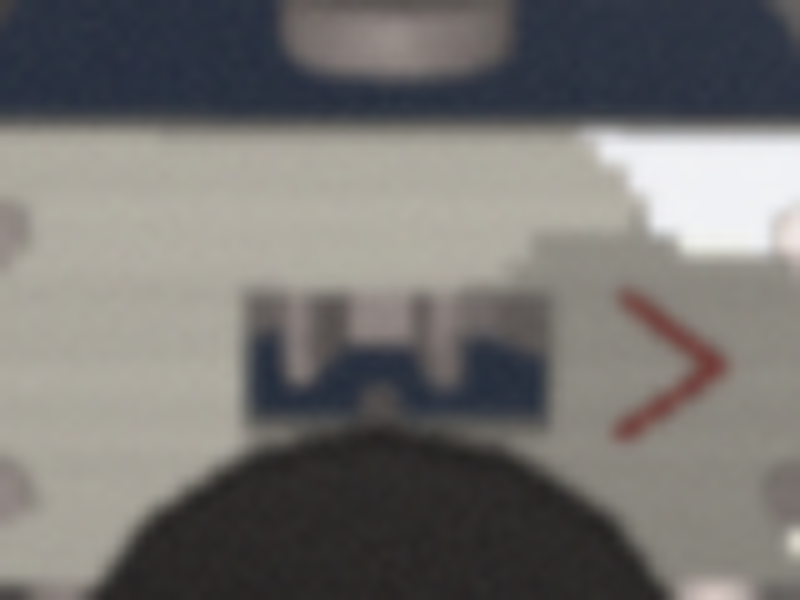

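Run:
```python
from h import *
s=get_state();t=s['tcp_pos'];C=cam('wrist',s)
print(s['eef_rot'],Rn.from_matrix(q2R(s['eef_rot'])@q2R(yawq(-1.6)).T).as_rotvec())
for dz in(0,.003):
  for ey in(0,-.002,-.004): print(dz,ey,proj(C,[[t[0],t[1]+ey+.004,t[2]-.0652-dz]]).round(1))
print('seen edge 322.2,208.3')
w=lambda u:np.array(u,float)/10+[285,170]-.45
S=atz(C,w([[247,290],[550,290],[550,422],[247,422]]),.078);print(S.round(4),S.mean(0))
print(atz(C,w([[303,375],[445,375]]),.070))
print('collar front edge pred (y+.02 at top .005 above)',proj(C,[[t[0],t[1]+.02,t[2]-.0152],[t[0],t[1]+.02,t[2]-.0102]]),'seen',w([[380,430]]))
```

```text
[1.01185265e-04 7.16904548e-01 6.97171290e-01 2.25711203e-04] [ 1.69634371e-04 -4.64715188e-04  1.73195157e-05]
0 0 [[321.5 207.7]]
0 -0.002 [[321.6 210. ]]
0 -0.004 [[321.7 212.4]]
0.003 0 [[321.5 206.4]]
0.003 -0.002 [[321.6 208.7]]
0.003 -0.004 [[321.7 211.1]]
seen edge 322.2,208.3
[[0.5137 0.1803 0.078 ]
 [0.5389 0.1795 0.078 ]
 [0.5388 0.1678 0.078 ]
 [0.5132 0.1686 0.078 ]] [0.52617716 0.17405297 0.078     ]
[[0.51780245 0.16978288 0.07      ]
 [0.53015462 0.16942191 0.07      ]]
collar front edge pred (y+.02 at top .005 above) [[320.4732635  210.87536621]
 [320.41765892 213.89700054]] seen [[322.55 212.55]]
```

The wrist crop shows the blade tip at about (377,390), lined up with the gap between the crests at 303 and 445. The slot spans 247–550. I'll shift slightly in +y and insert step by step, watching the force.

```bash
cat >> h.py <<'E'
def F(n=4):
    a=[]
    for i in range(n): ctrl.pause(.02); a.append(get_state()['contact_force'])
    return np.mean(a,0)
E
python3 - <<'E'
from h import *
p=[.5236,.1748]
ctrl.movel(p+[.156]);ctrl.pause(.2); f0=F(8); print('f0',f0.round(2))
for z in (.15,.146,.143,.141,.139,.137,.135,.133,.131,.1295):
    ctrl.movel(p+[z],max_speed=.03); f=F()-f0; s=get_state()
    print(z,s['tcp_pos'].round(4),f.round(2),s['time'].__round__(2))
    if np.abs(f).max()>3.5: print('STOP');break
E
```

```text
f0 [-0.05  0.16 -1.51]
0.15 [0.5236 0.1748 0.1499] [-0.26  0.25  0.42] 13.47
0.146 [0.5236 0.1748 0.1459] [ 0.24  0.47 -0.26] 13.82
0.143 [0.5236 0.1748 0.1429] [-0.1  -0.21 -0.22] 14.14
0.141 [0.5236 0.1748 0.141 ] [ 0.08  0.02 -0.18] 14.46
0.139 [0.5236 0.1748 0.1389] [0.09 0.01 0.14] 14.78
0.137 [0.5236 0.1748 0.1369] [ 0.18 -0.14  0.18] 15.09
0.135 [0.5235 0.1748 0.1349] [ 0.27  0.26 -0.01] 15.41
0.133 [0.5236 0.1748 0.1329] [ 0.26 -0.13  0.1 ] 15.72
0.131 [0.5236 0.1748 0.1309] [ 0.1 -0.2 -0.1] 16.04
0.1295 [0.5236 0.1748 0.1295] [ 0.    0.13 -0.29] 16.36
```

```bash
cat >> h.py <<'E'
YA=np.radians(-1.6); DX=np.array([np.cos(YA),np.sin(YA)])
def push(x0,y0,z,x1,f0,lim=7.0,step=.001):
    """advance along press +x from TCP x0; return last x, push force"""
    x=x0; fp=0; log=[]
    while x<x1-1e-6:
        x=min(x1,x+(step if fp<4.2 else .0005))
        y=y0+(x-x0)*np.tan(YA)
        ctrl.movel([x,y,z],max_speed=.02); f=F(3)-f0; fp=-(f[:2]@DX)
        log.append((round(x,4),round(fp,2),round(f[1],1),round(f[2],1)))
        if fp>4.2:
            f=F(3)-f0; fp=-(f[:2]@DX)
        if fp>lim or np.abs(f).max()>12: log.append(('STOP',round(fp,2)));break
    print(*log,sep='\n'); print('t',get_state()['time'],get_state()['tcp_pos'])
    return x,fp
E
python3 - <<'E'
from h import *
f0=F(8); np.save('f0.npy',f0); print(f0)
push(.5236,.1748,.1295,.5352,f0)
im,d,s=grab('wrist','p1.png');cv2.imwrite('pics/p1z.png',cv2.resize(im[170:230,285:365],(800,600),interpolation=cv2.INTER_CUBIC))
E
```

```text
[ 0.08050423 -0.12080578 -1.41509457]
(0.5246, np.float64(0.04), np.float64(-0.2), np.float64(0.1))
(0.5256, np.float64(-0.25), np.float64(0.3), np.float64(0.0))
(0.5266, np.float64(1.35), np.float64(0.1), np.float64(0.5))
(0.5276, np.float64(2.17), np.float64(-0.2), np.float64(0.4))
(0.5286, np.float64(2.4), np.float64(0.3), np.float64(-0.4))
(0.5296, np.float64(2.84), np.float64(0.3), np.float64(-0.5))
(0.5306, np.float64(1.85), np.float64(-0.6), np.float64(-0.1))
(0.5316, np.float64(2.64), np.float64(-0.1), np.float64(0.0))
(0.5326, np.float64(2.28), np.float64(0.3), np.float64(-0.2))
(0.5336, np.float64(2.59), np.float64(0.1), np.float64(0.2))
(0.5346, np.float64(2.2), np.float64(0.9), np.float64(-0.1))
(0.5352, np.float64(2.66), np.float64(0.5), np.float64(-0.1))
t 20.0917 [0.53523931 0.17448746 0.12951467]
```

View pics/p1z.png

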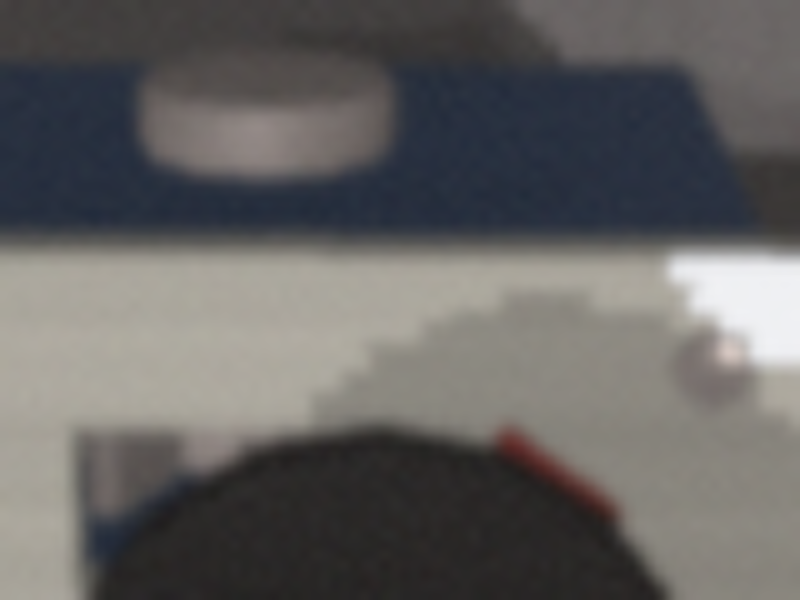

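The blade is in and moved the wheel at about 2.5 N. The left crest now shows at the slot's left end (zoomed about 105). Next stroke.

```bash
cat >> h.py <<'E'
def stroke(xi,xe=.5352,y=.1748,z=.1295,lim=7.0):
    s=get_state()['tcp_pos']
    yf=lambda x:y+(x-.5236)*np.tan(YA)
    ctrl.movel([s[0]-.001,s[1],z],max_speed=.05)
    ctrl.movel([s[0]-.001,s[1],z+.013],max_speed=.08)
    ctrl.movel([xi,yf(xi),z+.013],max_speed=.08); ctrl.pause(.1)
    f0=F(6); print('f0',f0.round(2))
    for zz in (z+.008,z+.004,z):
        ctrl.movel([xi,yf(xi),zz],max_speed=.04); f=F(2)-f0
        if np.abs(f).max()>4: print('BLOCK',zz,f); return None
    f0=(f0+F(4))/2
    return push(xi,yf(xi),z,xe,f0,lim,.0013)
E
python3 - <<'E'
from h import *
s=get_state();C=cam('wrist',s)
w=lambda u:np.array(u,float)/10+[285,170]-.45
print(atz(C,w([[108,490]]),.070),atz(C,w([[78,490]]),.078))
print(stroke(.5192))
E
```

```text
[[0.51484431 0.1721904  0.07      ]] [[0.5135465 0.1754715 0.078    ]]
f0 [-0.08  0.19 -1.1 ]
(0.5205, np.float64(-0.12), np.float64(-0.1), np.float64(-0.2))
(0.5218, np.float64(-0.57), np.float64(-0.7), np.float64(-0.3))
(0.5231, np.float64(-0.25), np.float64(0.2), np.float64(-0.4))
(0.5244, np.float64(2.18), np.float64(0.0), np.float64(0.6))
(0.5257, np.float64(2.68), np.float64(-0.1), np.float64(0.5))
(0.527, np.float64(2.15), np.float64(-0.4), np.float64(-1.0))
(0.5283, np.float64(2.19), np.float64(0.3), np.float64(-0.5))
(0.5296, np.float64(1.97), np.float64(0.1), np.float64(-1.3))
(0.5309, np.float64(2.29), np.float64(-0.6), np.float64(-0.2))
(0.5322, np.float64(2.01), np.float64(-0.1), np.float64(-0.5))
(0.5335, np.float64(2.14), np.float64(-0.4), np.float64(-0.2))
(0.5348, np.float64(1.92), np.float64(-0.3), np.float64(-0.7))
(0.5352, np.float64(1.9), np.float64(0.0), np.float64(0.2))
t 26.0833 [0.53518735 0.17445952 0.12951028]
(0.5352, np.float64(1.901634956266023))
```

Run:
```python
from h import *
print(stroke(.5205))
```

```text
f0 [-0.12 -0.24 -1.49]
(0.5218, np.float64(0.31), np.float64(0.1), np.float64(0.1))
(0.5231, np.float64(-0.14), np.float64(-0.4), np.float64(0.4))
(0.5244, np.float64(2.82), np.float64(0.2), np.float64(0.9))
(0.5257, np.float64(3.02), np.float64(-0.1), np.float64(0.8))
(0.527, np.float64(3.06), np.float64(0.7), np.float64(0.6))
(0.5283, np.float64(3.04), np.float64(0.3), np.float64(-0.3))
(0.5296, np.float64(3.16), np.float64(-0.2), np.float64(-0.7))
(0.5309, np.float64(3.53), np.float64(-0.3), np.float64(-1.2))
(0.5322, np.float64(5.57), np.float64(-0.1), np.float64(0.7))
(0.5327, np.float64(6.17), np.float64(-0.2), np.float64(0.6))
(0.5332, np.float64(6.55), np.float64(-0.1), np.float64(1.6))
(0.5337, np.float64(7.48), np.float64(0.3), np.float64(2.2))
('STOP', np.float64(7.24))
t 31.9083 [0.53227958 0.17457612 0.12930186]
(0.5336999999999995, np.float64(7.236853928785533))
```

The push rose from about 3 N to 7.2 N at x = 0.5337, short of the slot end: earlier strokes ran free to 0.5352. So the plate is pinched, not the blade against the cover. I'll hold briefly, withdraw and look.

Run:
```python
from h import *
ctrl.pause(.4); print(F())
s=get_state()['tcp_pos']
ctrl.movel([.5285,.1747,.1295],max_speed=.02); print(F(),get_state()['tcp_pos'])
ctrl.movel([.5285,.1747,.16],max_speed=.08)
ctrl.movel([.515,.12,.22],max_speed=.15); ctrl.pause(.2)
im,d,s=grab('wrist','after.png'); C=cam('wrist',s); print(s['time'],s['width'])
np.savez('w_after.npz',im=im,K=C[0],D=C[1],R=C[2],t=C[3])
im,d,s=grab('side','after_s.png')
cv2.imwrite('pics/after_z.png',cv2.resize(im[110:230,240:400],(800,600),interpolation=cv2.INTER_CUBIC))
```

```text
[-7.10284183 -0.1130945   0.51695014]
[ 0.10539416 -0.01736541 -1.15982622] [0.529452   0.17476305 0.12987866]
34.2833 0.014743302157132886
```

View pics/after.png

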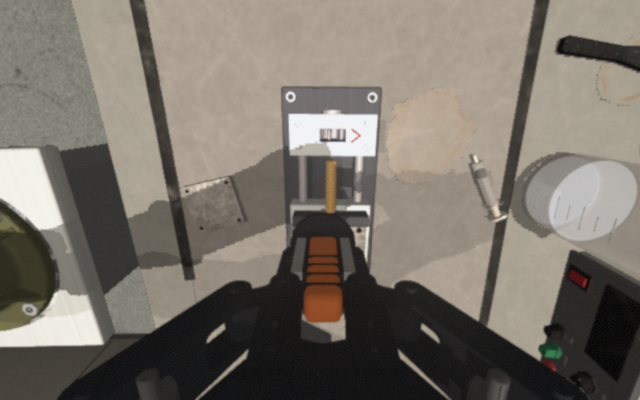

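View pics/after_z.png

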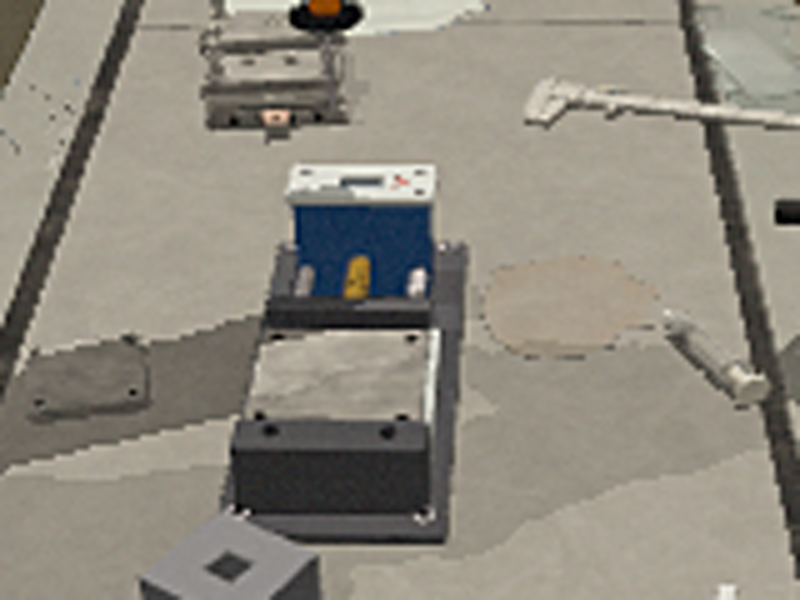

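The jaw now meets the plate and the plate lies against the fixed jaw. I'll take one more picture of the clamp on the way, then hover over the stand.

Run:
```python
from h import *
ctrl.movep([.52,-.08,.20],yawq(-1.6)); ctrl.pause(.15)
im,d,s=grab('wrist'); cv2.imwrite('pics/cl.png',cv2.resize(im[20:215,190:450],(800,600),interpolation=cv2.INTER_CUBIC))
ctrl.movep([.4977,-.2863,.165],yawq(-14)); ctrl.pause(.3)
im,d,s=grab('wrist','st.png'); C=cam('wrist',s); t=s['tcp_pos'];print(s['time'],t)
print(proj(C,[[t[0],t[1],t[2]-.0652],[.4977,-.2863,.062]]))
for n in('side','scene'):
    im2,d,_=grab(n); C=cam(n); u=proj(C,[[.4977,-.2863,.062]])[0];x,y=int(u[0])-40,int(u[1])-40
    print(n,x,y,proj(C,[[t[0],t[1],t[2]-.0652],[.4977,-.2863,.062]]))
    cv2.imwrite(f'pics/st_{n}.png',cv2.resize(im2[y:y+60,x:x+80],(800,600),interpolation=cv2.INTER_CUBIC))
```

```text
36.55 [ 0.4983082  -0.28518509  0.16529705]
[[321.81665864 212.62371698]
 [321.53691201 199.09942134]]
side 247 225 [[285.82152532 251.71215056]
 [287.11894103 265.67609134]]
scene 315 202 [[356.80914633 233.47031454]
 [355.78869701 242.32212383]]
```

View pics/cl.png

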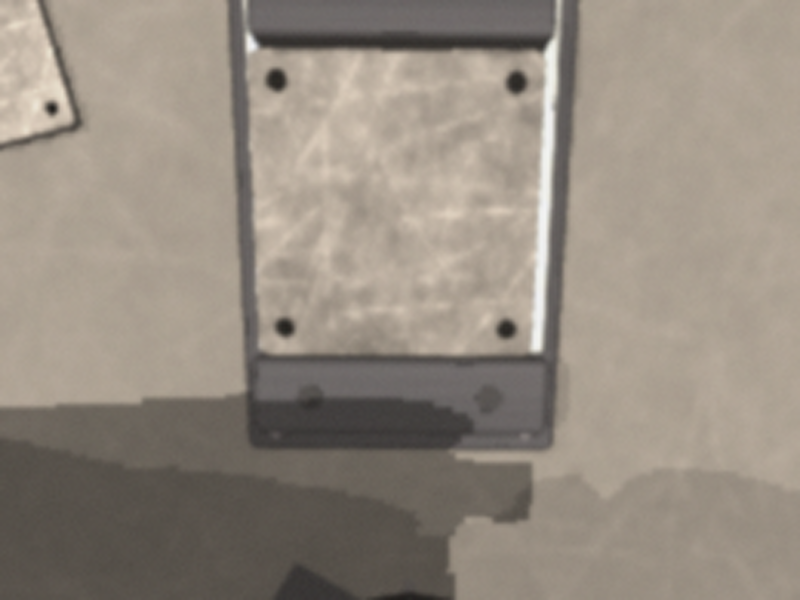

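View pics/st_side.png

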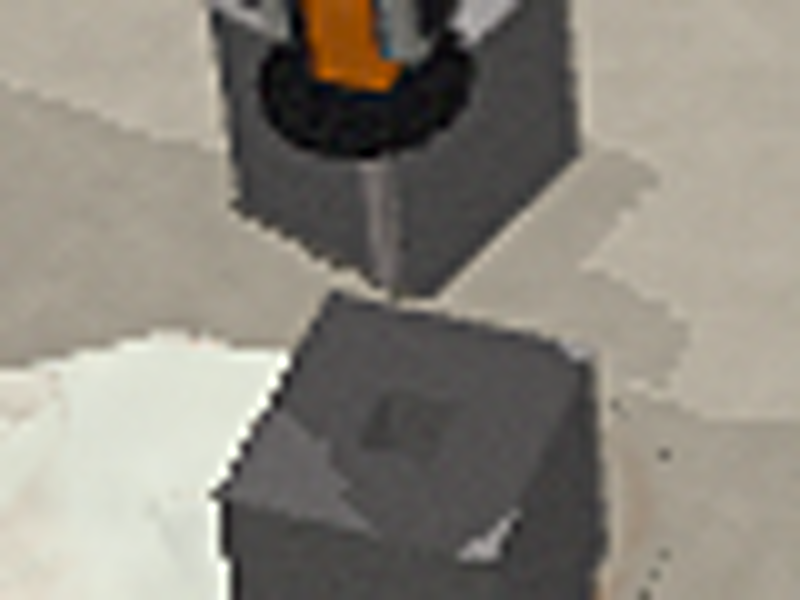

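View pics/st_scene.png

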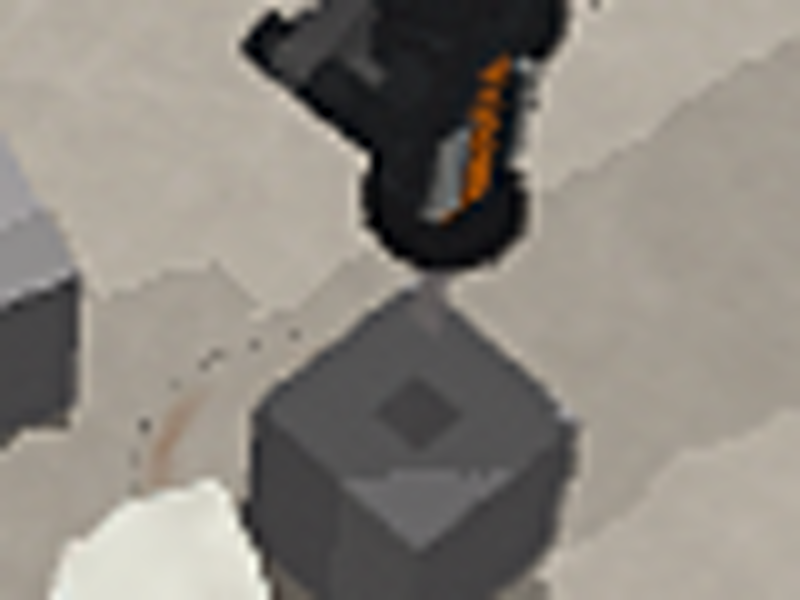

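The clamp picture shows the plate flush with the fixed jaw (edge at row 355) and against the moving jaw (row 45). The tip-to-hole offset agrees with the prediction in both fixed views, so I'll lower the tool.

Run:
```python
from h import *
p=[.4979,-.2863]
ctrl.movel(p+[.15],max_speed=.1);ctrl.pause(.2);f0=F(6)
zs=[.135,.127,.122,.116,.108,.1,.092,.086,.083,.081,.08,.079,.078,.0775,.077,.0765,.076,.0755,.075]
for z in zs:
    ctrl.movel(p+[z],max_speed=.05); f=F()-f0; print(z,get_state()['tcp_pos'].round(4),f.round(2))
    if f[2]>3 or np.abs(f[:2]).max()>5: print('contact');break
print(get_state()['time'])
for n in('side','scene'):
    im2,d,_=grab(n); C=cam(n); u=proj(C,[[.4977,-.2863,.062]])[0];x,y=int(u[0])-40,int(u[1])-40
    cv2.imwrite(f'pics/in_{n}.png',cv2.resize(im2[y:y+60,x:x+80],(800,600),interpolation=cv2.INTER_CUBIC))
```

```text
0.135 [ 0.4979 -0.2863  0.1349] [ 0.16 -0.33  0.15]
0.127 [ 0.4978 -0.2863  0.1269] [ 0.2  -0.28  0.29]
0.122 [ 0.4978 -0.2863  0.1219] [ 0.35 -0.54 -0.16]
0.116 [ 0.4978 -0.2863  0.1158] [ 0.55 -0.7  -0.32]
0.108 [ 0.4978 -0.2863  0.1078] [ 0.62 -0.4  -0.08]
0.1 [ 0.4978 -0.2863  0.0998] [-0.12 -0.39 -0.13]
0.092 [ 0.4978 -0.2863  0.0919] [ 0.31 -0.08 -0.04]
0.086 [ 0.4978 -0.2863  0.0859] [ 0.1  -0.41  0.14]
0.083 [ 0.4979 -0.2863  0.083 ] [ 0.29 -0.17  0.44]
0.081 [ 0.4979 -0.2863  0.081 ] [ 0.25 -0.2  -0.65]
0.08 [ 0.4979 -0.2863  0.08  ] [ 0.3  -0.36 -0.31]
0.079 [ 0.4979 -0.2863  0.079 ] [-0.15 -0.22 -0.11]
0.078 [ 0.4979 -0.2863  0.078 ] [ 0.39 -0.1   0.11]
0.0775 [ 0.4979 -0.2863  0.0775] [-0.13 -0.35 -0.07]
0.077 [ 0.4979 -0.2864  0.0772] [-0.54  0.09  3.9 ]
contact
42.5167
```

View pics/in_side.png

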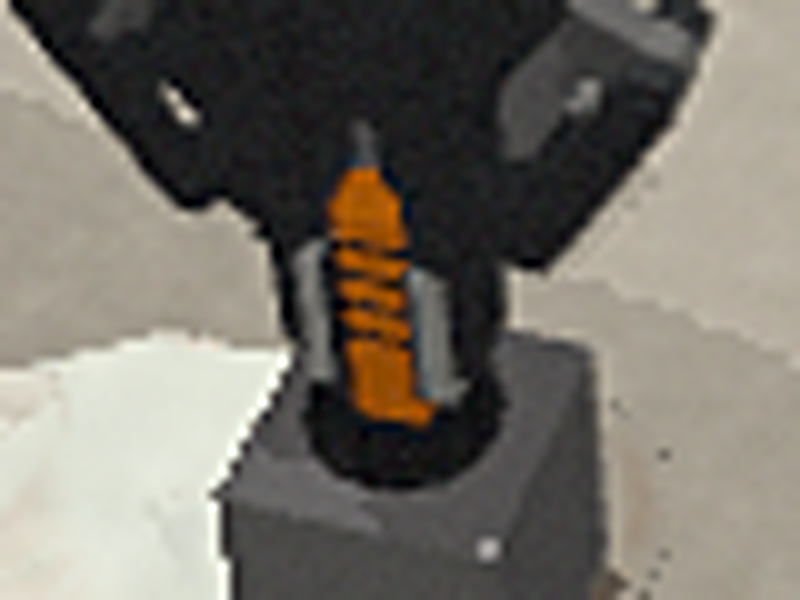

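The collar touches the stand at the same height as at the grasp (0.0772). I'll release, retreat straight up and check.

Run:
```python
from h import *
s=get_state()['tcp_pos']
ctrl.ungrasp(); ctrl.pause(.2)
ctrl.movel([s[0],s[1],.19],max_speed=.12)
ctrl.movep([.505,-.40,.19],yawq(0)); ctrl.pause(.3)
im,d,s=grab('wrist','fin.png'); C=cam('wrist',s); u=proj(C,[[.498,-.286,.08]])[0]
x,y=int(u[0])-60,max(0,int(u[1])-45)
cv2.imwrite('pics/fin_z.png',cv2.resize(im[y:y+90,x:x+120],(800,600),interpolation=cv2.INTER_CUBIC)); print(x,y,s['time'])
np.savez('w_fin.npz',im=im,K=C[0],D=C[1],R=C[2],t=C[3])
im2,d,_=grab('side','fin_s.png'); cv2.imwrite('pics/fin_sz.png',cv2.resize(im2[150:300,220:420],(800,600),interpolation=cv2.INTER_CUBIC))
```

```text
252 18 45.425
```

View pics/fin_z.png

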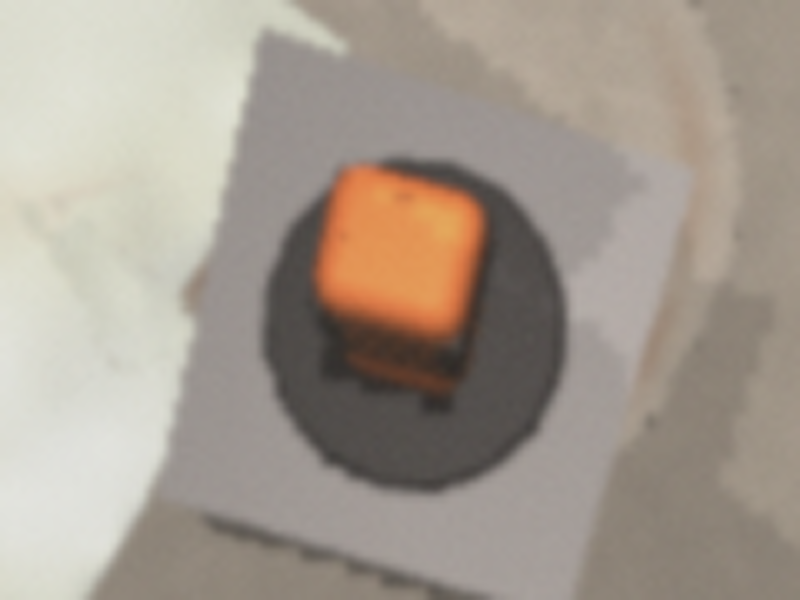

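View pics/fin_sz.png

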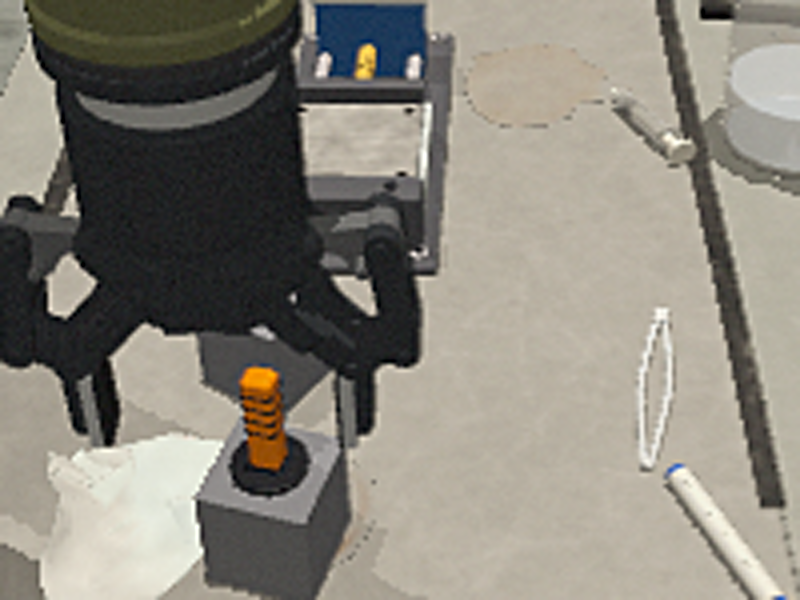

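The tool is upright in its stand, with the collar flat and centred at zoomed (415,325). The plate is still clamped, so I'm handing in.

```bash
python3 -c "
from h import *
ticket.close_job(); print(get_state()['time'])"
```

```text
the job is handed in; nothing more can be done
the job is handed in; nothing more can be done
```

I clamped the end plate and put the adjusting tool back in its stand; the job was handed in at about 45 s of the 69 s allowed.

- **Clamping:** I put the blade through the slot and worked the wheel round with three strokes along the arrow. The first two took about 2 to 3 N. On the third, the push rose steadily from about 3 N to 7.2 N, so I stopped there. It was the wheel and not the slot end, because the first two strokes ran further without going stiff.
- **Plate:** pictures taken after I withdrew the blade show the plate flush against the fixed jaw and the moving jaw against it.
- **Tool:** the collar met the stand at the same height as when I picked the tool up. The last pictures show the tool upright, with its collar flat and centred.
- **Other things on the bench:** I did not touch them, and those in the last view look unmoved; I did not measure their positions.
- **Not confirmed:** I could not measure the jaw force after the wheel sprang back, so a firm hold rests on the 7 N push and the pictures. Before insertion, the scene camera put the blade about 4 mm away from where the wrist camera did. I followed the wrist camera, and the blade went in without resistance.

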